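Pack the contamination-monitoring carrier for the sampling round

ROBOT

A 6-joint arm with a two-finger parallel gripper is mounted at the origin on a cart in front of the work surface, level with it; the furniture and walls round the work are solid. World frame = base frame: x ahead of the robot, y to its left, z up, the work surface at z = 0. Lengths are in m, angles in rad, forces in N, time in s.
With the tool pointing down it reaches from about 0.275 to 0.875 m from the base axis. Payload 12.5 kg.
Tool frame: the origin (TCP) lies at the very end of the fingers, on their centre line; the grasp point (between the pads) lies 19 mm behind it; z points along the fingers, y is the line along which they close (so a half turn about z gives the same grasp; the last joint's range is limited). The gripper opens to 85 mm and grips with 20 to 120 N. Pads are 22 mm wide; open, the fingers measure 114 mm over their backs; the gripper's body (76 mm by 85 mm) begins 54 mm behind the grasp point. The pads swing forward as they close: fully open they stand 13 mm farther back than shut.
Start: joints at [1.256, 0.351, 1.652, -0, 1.139, -0.085], TCP at [0.125, 0.536, 0.231] pointing down, gripper open.
Joint ranges: [-2.75, 2.75], [-0.79, 2.1], [0.01, 2.65], [-1.57, 4.71], [0.07, 3.14], [-2.87, 2.87]. Speed limits (rad/s): [2.22, 2.22, 2.79, 3.14, 3.14, 3.14].

INTERFACE

Orientations are given as a 3x3 rotation matrix whose columns are the frame's x, y, z axes.
In Python, from bench import manip gives the robot as it stands. Calls block until the motion is done:
- manip.move_ptp(position, orientation): joint-space move of the TCP to a pose.
- manip.move_l(position, attitude=None, max_speed=0.15): straight line of the TCP; attitude=None keeps the orientation; max_speed is the mean speed in m/s.
- manip.move_j(angles): joint-space move.
- manip.set_gripper(opening, effort=None): opening from 0.0 (shut) to 1.0 (fully open); effort is the grip in N (None keeps the last); returns when the fingers have stopped.
- manip.dwell(seconds).
- manip.inverse_kinematics(position, orientation): joint angles nearest the present ones, or None.
- manip.grab_frame(name): name is "scene" or "side" or "wrist"; returns (picture, depth): 480x640x3 uint8, red, green, blue; 480x640 float32, m along the optical axis (not along the pixel's ray), 0 where there is no reading.
- manip.get_calibration(name): a dict with "camera_matrix" (3x3 intrinsics, pixels), "R" (3x3) and "t" (3): a world point X has camera coordinates R X + t. Camera axes: x right, y down, z forward; pixel columns grow to the right and rows downward; lengths in m; the calibration is good to about 2 mm. A picture is of the moment at which its call begins: read the wrist's pose just before it. get_calibration takes no time and is no camera call; for the wrist camera it gives the pose at the moment of the call.
A pose or a line that the arm cannot do raises manip.Unreachable and nothing moves.
- manip.sign_off(): hands the job in; it is judged then, once.
Trained networks look in the newest picture that a camera, given by its name, has taken for a name from the list of things; names that differ only in an ending like _2 or _b are one class to them, and where a whole thing is asked for, a point or a joint stands for the part that bears it (a point fixed in the world has none). Each returns a list of dicts, best first, with "confidence" (0 to 1); they miss things now and then, are a little off and sometimes report something else, mostly with a low value. They report only what shows in the picture. A call takes as long as a camera call. They do not tell look-alikes from the thing itself.
- manip.look_for(camera, name): "at" ([x, y, z] in m, in world coordinates, good to about 4 mm: the middle of the surface that is visible of it).
Readings, each from a call of its own:
- manip.current_time(): time.
- manip.current_qpos(): joint angles.
- manip.current_joint_vel(): joint speeds.
- manip.current_joint_torque(): joint torques, N m.
- manip.current_ee_pos(): TCP position.
- manip.current_tcp_rot(): TCP orientation.
- manip.current_force(): force on the tool from outside, world axes, zero at the start.
- manip.current_ft_torque(): the same for the moment, N m.
- manip.current_grip_width(): opening from 0.0 (shut) to 1.0 (fully open).
- manip.current_grip_force(): force on a finger pad.
Only numpy, scipy, OpenCV 4.12 (cv2) and the standard library are available. Lean on these libraries where they do the work, as an engineer would, in place of code of your own. Each camera call takes 0.05 s, during which the arm holds its last target. There are 200 camera calls.

TASK

Pack the carrier tray for the next sampling round: put the small round dish, the closed filter cassette, the vial and the chip tray each into the adapter block that is cut for it, fully seated and upright. Set them down rather than dropping them, and leave the large dish and the cassette whose cap is off where they are.

Things in the scene. Friction and masses are not known exactly. Their poses are not given: they have to be found in the camera images.
- dish: small closed round flat plastic dish with clear lid, 60 mm across and 16 mm high (its firm rim is 57 mm across and 13 mm high). Origin: centre of its underside; z up. Light, about 30 g. Grip across the rim.
- cassette: closed white air-sampling filter cassette: round drum 49 mm across and 33 mm high in all, with a small plug nub in the middle of its closed top; the drum's side is from 6 to 25 mm over the underside, below that it stands on a hub 22 mm across. Origin: centre of its underside; z up, along the drum's axis. About 30 g. Grip across the drum.
- vial: clear round sample vial with a black screw cap, 24 mm across and 48 mm high, standing. Origin: centre of its underside; z up. About 35 g. A wall partition rises close beyond the left end of the table: come in over the front edge, not along the wall.
- chip_tray: thin black square tray with pale chips in its cells, 50 mm square and 8 mm thick, lying flat. Origin: centre of its underside; z up, x and y along its sides. About 25 g. Grip across two facing sides.
- dish_nest: block with the widest and shallowest round recess, for the small dish. Fixed grey, 84 mm square, one of four set two by two (86 mm pitch, shuffled) in the aluminium carrier, rim 13 mm over the table. Origin: middle of its underside, 5 mm over the table; z up, x, y along its sides. Recess in the middle, 72 mm across and 5 mm deep: floor 11 mm, block top 16 mm above the origin.
- cassette_nest: block with the middle-sized round recess, for the filter cassette. Fixed grey, 84 mm square, one of four set two by two (86 mm pitch, shuffled) in the aluminium carrier, rim 13 mm over the table. Origin: middle of its underside, 5 mm over the table; z up, x, y along its sides. Recess in the middle, 58 mm across and 8 mm deep: floor 8 mm, block top 16 mm above the origin.
- vial_nest: block with the smallest round recess, for the vial. Fixed grey, 84 mm square, one of four set two by two (86 mm pitch, shuffled) in the aluminium carrier, rim 13 mm over the table. Origin: middle of its underside, 5 mm over the table; z up, x, y along its sides. Recess in the middle, 36 mm across and 11 mm deep: floor 5 mm, block top 16 mm above the origin.
- square_nest: flat block with four L-shaped corner posts, for the square chip tray. Fixed grey, 84 mm square, one of four set two by two (86 mm pitch, shuffled) in the aluminium carrier, rim 13 mm over the table. Origin: middle of its underside, 5 mm over the table; z up, x, y along its sides. Seat 16 mm above the origin; posts 5 mm higher, 63 mm square between them; finger gap 45 mm wide amid each side.
- large_dish: look-alike that stays: large closed round flat dish, 90 mm across and 16 mm high. Origin: centre of its underside. It lies right of the tall air sampler cabinet, a fixed obstacle 0.32 m high (x 0.57 to 0.78, y -0.23 to 0.03): carry things round the front of it.
- open_cassette: look-alike that stays: filter cassette without its cap, an open white cup 49 mm across at its flange (45 mm above it) and 33 mm high, the paper filter visible inside. Origin: centre of its underside. About 30 g. A fixed black eye loupe, 36 mm across and high, stands in front of the sampler at x 0.535, y -0.02.
There are look-alikes about, which are no part of the job. Of the things that look like the vial, the smaller one is meant.

How it is judged:
At the end, for the whole second after the job is handed in: The small dish, closed cassette, vial and chip tray each rest, upright (within 7 degrees) and still, in their own block: centred within 9, 8, 9 and 10 mm and with the underside within 3 mm above the seat of that block; the large dish and the open cassette are within 20 mm of where they stood (horizontal distance between dish and dish_nest below 0.009 m and z of dish in the frame of dish_nest between 0.007 and 0.014 m and angle between each of dish, cassette, vial, chip_tray's own z axis and vertical below 0.12 rad and linear speed of each of dish, cassette, vial, chip_tray below 0.02 m/s and horizontal distance between cassette and cassette_nest below 0.008 m and z of cassette in the frame of cassette_nest between 0.004 and 0.011 m and horizontal distance between vial and vial_nest below 0.009 m and z of vial in the frame of vial_nest between 0.001 and 0.008 m and horizontal distance between chip_tray and square_nest below 0.01 m and z of chip_tray in the frame of square_nest between 0.012 and 0.019 m and distance of each of large_dish, open_cassette from where it was at the start of the episode below 0.02 m); the robot touches nothing.
It fails at once if one of the four was dropped (nothing touched it while its underside was more than 45 mm over the table) ((height (world z) of dish above 0.045 m and contact force between dish and anything else below 0.005 N) or (height (world z) of cassette above 0.045 m and contact force between cassette and anything else below 0.005 N) or (height (world z) of vial above 0.045 m and contact force between vial and anything else below 0.005 N) or (height (world z) of chip_tray above 0.045 m and contact force between chip_tray and anything else below 0.005 N)).
It fails at once if the large dish or the open cassette was moved (distance of any of large_dish, open_cassette from where it was at the start of the episode above 0.02 m).
It also fails if it takes over 120 s, if anything falls off the work surface, if the arm or the gripper's body presses on something with over 40 N, if the wrist force passes 120 N, or if a joint passes its speed limit or range.

## Working session

There is one attempt and no reset: what is moved stays moved. The work goes in short steps, each a Python script; the robot and the scene stay as the last script left them, time stands still between calls to the robot, and variables do not carry over. Pictures are saved under pics/ and viewed, at most 14 in all, crops included, and the job is handed in when it is done.

```bash
mkdir -p pics; ls; cat > h.py <<'E'
from bench import manip as m
import numpy as np, cv2
def snap(c,fn=None):
    K=m.get_calibration(c); p,d=m.grab_frame(c)
    if fn: cv2.imwrite('pics/'+fn,p[:,:,::-1]); np.savez('pics/'+fn[:-4]+'.npz',p=p,d=d,K=K['camera_matrix'],R=K['R'],t=K['t'])
    return p,d,K
def world(fn):
    z=np.load('pics/'+fn+'.npz'); d=z['d']; K=z['K']
    v,u=np.mgrid[:480,:640]
    c=np.stack([(u-K[0,2])/K[0,0]*d,(v-K[1,2])/K[1,1]*d,d],-1)
    W=(c-z['t'])@z['R']; W[d==0]=np.nan
    return W,z['p']
E
python3 - <<'E'
from h import *
print(m.current_time())
for c in ['scene','side']:
    p,d,K=snap(c,c+'0.png'); print(c,(-K['R'].T@K['t']).round(3))
    for n in ['dish','cassette','vial','chip_tray','dish_nest','cassette_nest','vial_nest','square_nest','large_dish','open_cassette']:
        print(n,[(np.round(r['at'],3).tolist(),round(r['confidence'],2)) for r in m.look_for(c,n)])
E
```

```text
pics
0.0
scene [-0.025 -0.519  0.6  ]
dish [([0.444, 0.023, 0.015], 0.79)]
cassette [([0.497, 0.181, 0.025], 0.92)]
vial [([0.538, 0.086, 0.027], 0.68), ([0.622, 0.068, 0.043], 0.64)]
chip_tray [([0.65, 0.168, 0.008], 0.76)]
dish_nest [([0.51, -0.349, 0.016], 0.63)]
cassette_nest [([0.443, -0.416, 0.022], 0.72)]
vial_nest [([0.446, -0.293, 0.019], 0.64)]
square_nest [([0.382, -0.354, 0.022], 0.61)]
large_dish [([0.64, -0.288, 0.016], 0.61)]
open_cassette [([0.438, -0.093, 0.017], 0.83), ([0.445, -0.293, 0.02], 0.24)]
side [0.505 0.622 0.636]
dish [([0.456, 0.036, 0.015], 0.7)]
cassette [([0.504, 0.195, 0.03], 0.92)]
vial [([0.54, 0.1, 0.034], 0.96), ([0.63, 0.088, 0.047], 0.73)]
chip_tray [([0.645, 0.178, 0.009], 0.59)]
dish_nest [([0.511, -0.35, 0.014], 0.62)]
cassette_nest [([0.448, -0.414, 0.02], 0.78)]
vial_nest [([0.444, -0.282, 0.025], 0.91), ([0.544, 0.098, 0.032], 0.49)]
square_nest [([0.381, -0.349, 0.022], 0.71)]
large_dish []
open_cassette [([0.437, -0.085, 0.017], 0.83)]
```

View pics/scene0.png

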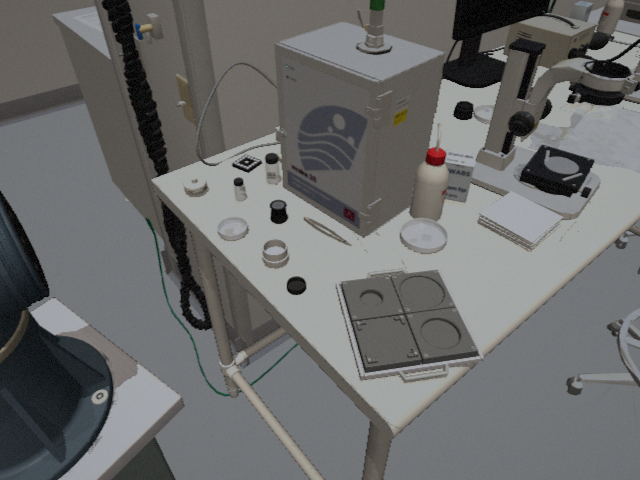

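View pics/side0.png

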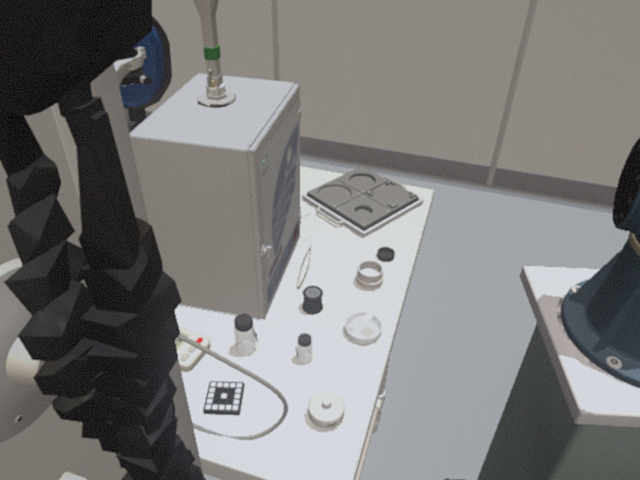

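Candidates in the scene picture:
- **Vial:** small one at (239,189), larger look-alike at (272,168), loupe at (279,211). I choose (239,189).
- **Cassette:** closed with nub at (195,186), open cup at (275,254). I choose (195,186).
- **Dish:** small at (233,229), large at (424,236). I choose (233,229).
- **Chip tray:** (247,162), the only one.
- **Nests:** vial (372,297), dish (421,292), cassette (441,333), square (385,340).

Next I look from close by with the wrist camera.

```bash
python3 - <<'E'
from h import *
print(m.current_tcp_rot().round(2).tolist() if hasattr(m.current_tcp_rot(),'round') else m.current_tcp_rot())
K=m.get_calibration('wrist'); print('cam',(-K['R'].T@K['t']).round(3),K['R'].round(2).tolist(),K['camera_matrix'][0][0])
W,p=world('scene0')
for z in ['scene0','side0']:
    W,p=world(z); g=(abs(W[...,2])<.004)
    t=W[g]; print(z,np.nanmin(t,0).round(3),np.nanmax(t,0).round(3))
    # tall things near left end
    q=W[(W[...,2]>.15)&(W[...,1]>.0)&(W[...,0]>.2)&(W[...,0]<.9)&(W[...,1]<.6)]
    h,xe,ye=np.histogram2d(q[:,0],q[:,1],bins=[7,6],range=[[.2,.9],[0,.6]]); print(h.astype(int))
    for n,(x,y) in dict(cas=(.50,.188),vial=(.539,.093),tray=(.648,.173),dish=(.45,.03)).items():
        s=(np.hypot(W[...,0]-x,W[...,1]-y)<.045)&(W[...,2]>.004)
        q=W[s]; print(n,len(q),np.nanpercentile(q,1,axis=0).round(3),np.nanpercentile(q,99,axis=0).round(3))
m.move_l([.33,.22,.38])
R=np.array([[0,1,0],[1,0,0],[0,0,-1.]])
print(m.current_time())
E
```

```text
[[-0.97, 0.23, 0.0], [0.23, 0.97, 0.0], [-0.0, 0.0, -1.0]]
cam [0.054 0.552 0.375] [[0.23, 0.97, -0.0], [0.93, -0.22, 0.29], [0.28, -0.07, -0.96]] 374.5283350077062
scene0 [-0.019 -0.61  -0.004] [2.636 1.538 0.004]
[[   0    0    0    0    0    0]
 [   0    0    0    0    0    0]
 [   0    0    0    0    0    0]
 [  20    0    0    0 1296    0]
 [1099    0 2194 1476 1678    0]
 [  49   43 3096    0   94  662]
 [   0    0 2106    0    0    0]]
cas 358 [0.479 0.162 0.007] [0.525 0.209 0.032]
vial 228 [0.527 0.078 0.005] [0.549 0.098 0.048]
tray 269 [0.622 0.142 0.004] [0.671 0.194 0.01 ]
dish 588 [ 0.42  -0.002  0.005] [0.478 0.055 0.017]
side0 [-0.753 -2.112 -0.004] [1.184 0.284 0.004]
[[    0     0     0     0     0     0]
 [    0     0     0     0     0     0]
 [    0     0     0     0     0     0]
 [   25     0     0     0 29804  8362]
 [ 7926     0   355  7193 30115     0]
 [ 5305     0     0     0     0     0]
 [    0     0     0     0     0     0]]
cas 1089 [0.481 0.168 0.009] [0.528 0.214 0.033]
vial 413 [0.53  0.084 0.005] [0.553 0.104 0.049]
tray 1135 [0.623 0.147 0.004] [0.673 0.197 0.01 ]
dish 965 [0.424 0.002 0.006] [0.48  0.06  0.017]
3.95
```

```bash
cat >> h.py <<'E'
def Rz(a):  # tool down, closing line at angle a from world +y
    c,s=np.cos(a),np.sin(a); return np.array([[c,-s,0],[s,c,0],[0,0,1]])@np.diag([-1.,1,-1])
E
python3 - <<'E'
from h import *
m.move_ptp([.42,.11,.25],Rz(0)); snap('wrist','w0.png')
for n in ['dish','cassette','vial','chip_tray']:
    print(n,[(np.round(r['at'],3).tolist(),round(r['confidence'],2)) for r in m.look_for('wrist',n)])
W,p=world('w0'); 
for n,(x,y,r) in dict(cas=(.503,.189,.04),vial=(.540,.092,.025),tray=(.648,.171,.045),dish=(.451,.029,.045)).items():
    s=(np.hypot(W[...,0]-x,W[...,1]-y)<r)&(W[...,2]>.004); q=W[s]
    print(n,len(q),np.nanpercentile(q,1,axis=0).round(3),np.nanpercentile(q,99,axis=0).round(3))
    if n=='tray': print(cv2.minAreaRect((q[:,:2]*1000).astype(np.float32)))
    else:
        top=q[q[:,2]>np.nanpercentile(q[:,2],95)-(.004 if n!='cas' else .012)]; print('  circ',cv2.minEnclosingCircle((top[:,:2]*1000).astype(np.float32)))
print(m.current_time())
E
```

```text
dish [([0.449, 0.026, 0.016], 0.6)]
cassette [([0.499, 0.187, 0.024], 0.91)]
vial [([0.531, 0.087, 0.035], 0.94), ([0.617, 0.079, 0.051], 0.77)]
chip_tray [([0.644, 0.172, 0.007], 0.79), ([0.495, 0.184, 0.023], 0.74)]
cas 1715 [0.479 0.163 0.011] [0.526 0.209 0.034]
  circ ((503.7238464355469, 187.0791473388672), 24.766483306884766)
vial 663 [0.528 0.079 0.005] [0.548 0.101 0.05 ]
  circ ((540.1898193359375, 90.238037109375), 10.517915725708008)
tray 1523 [0.622 0.144 0.005] [0.672 0.194 0.01 ]
((646.9686889648438, 169.3842315673828), (51.48896408081055, 50.26280975341797), 1.426571249961853)
dish 9492 [0.408 0.002 0.014] [0.476 0.067 0.335]
  circ ((417.8052673339844, 50.279762268066406), 17.133756637573242)
4.9917
```

View pics/w0.png

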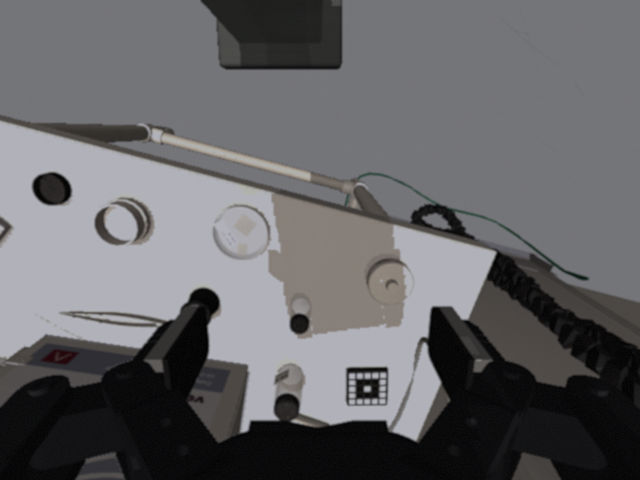

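```bash
python3 - <<'E'
from h import *
W,p=world('w0')
s=(W[...,0]>.56)&(W[...,0]<.74)&(W[...,1]>.05)&(W[...,1]<.30)&(W[...,2]>.003)&(W[...,2]<.15)
q=W[s]; H=np.zeros((18,25))
for x,y,z in q:
    i,j=int((x-.56)/.01),int((y-.05)/.01)
    H[i,j]=max(H[i,j],z*1000)
print('rows x .56.., cols y .05..');print(H.astype(int))
m.move_ptp([.40,-.09,.28],Rz(0)); m.move_ptp([.39,-.33,.25],Rz(0))
snap('wrist','w1.png')
for n in ['dish_nest','cassette_nest','vial_nest','square_nest']:
    print(n,[(np.round(r['at'],3).tolist(),round(r['confidence'],2)) for r in m.look_for('wrist',n)])
W,p=world('w1')
xs=np.hypot(W[...,0]-.446,W[...,1]+.352)<.16
h,e=np.histogram(W[xs][:,2],bins=np.arange(.003,.034,.001)); print(dict(zip((e*1000).round().astype(int).tolist(),h.tolist())))
print(m.current_time())
E
```

```text
rows x .56.., cols y .05..
[[  0   0   0   0   0   0   0   3   0   0   0   0   0   0   0   0   0 108
    0   0   0   0   0   0   0]
 [  0   0   0   0   0   0   0   0   0   0   0   0   0   0   0   0   0 117
    0   0   0   0   0   0   0]
 [  0   0   0   0   0   0   0   0   0   0   0   0   0   0   0   0   0  18
    0   0   0   0   0   0   0]
 [  0   0   0   0   0   0   0   0   0   0   0   0   0   0   0   0   0  12
    4   0   0   0   0   0   0]
 [  0   0   0   0   0   0   0   0   0   0   0   0   0   0   0   0   0   6
    3   0   0   0   0   0   0]
 [  0  61  67  64   0   0   0   0   0   0   0   0   0   0   0   0   0   3
    0   0   0   0   0   0   0]
 [ 32  67  67  67  48   0   0   0   0   9   9  10  10  10  10   0   0   0
    0   0   0   0   0   0   0]
 [  0  67  67  67  50   0   0   0   0  10  10  10   9   9  10   0   0   0
    3   0   0   0   0   0   0]
 [  0  66  67  66   0   0   0   0   0  10  10  10   9  10   9   0   0   0
    0   0   0   0   0   0 136]
 [  0   0   0   0   0   0   0   0   3   9  11  10  10  11   9   0   0   3
    0   0   0   0   0   0 129]
 [  0   0   0   0   0  
[... 565 characters left out ...]
 9   0   0
    0   0   0   0   0   0   0]
 [  0   0   0   0   0   0   0   0   0   0   0   0   0   0   0   0   0   0
    0   0   0   0   0   0   0]
 [  0   0   0   0   0   0   0   0   0   0   0   0   0   0   0   0   0   0
    0   0   0   0   0   0   0]]
dish_nest [([0.507, -0.358, 0.014], 0.62)]
cassette_nest [([0.444, -0.41, 0.018], 0.79)]
vial_nest [([0.444, -0.292, 0.02], 0.76)]
square_nest [([0.382, -0.349, 0.017], 0.59)]
{3: 56, 4: 128, 5: 426, 6: 280, 7: 66, 8: 42, 9: 181, 10: 498, 11: 622, 12: 1313, 13: 2423, 14: 1474, 15: 830, 16: 1532, 17: 1009, 18: 266, 19: 502, 20: 3072, 21: 8224, 22: 5235, 23: 795, 24: 60, 25: 115, 26: 258, 27: 159, 28: 33, 29: 0, 30: 0, 31: 0, 32: 0, 33: 0}
7.025
```

View pics/w1.png

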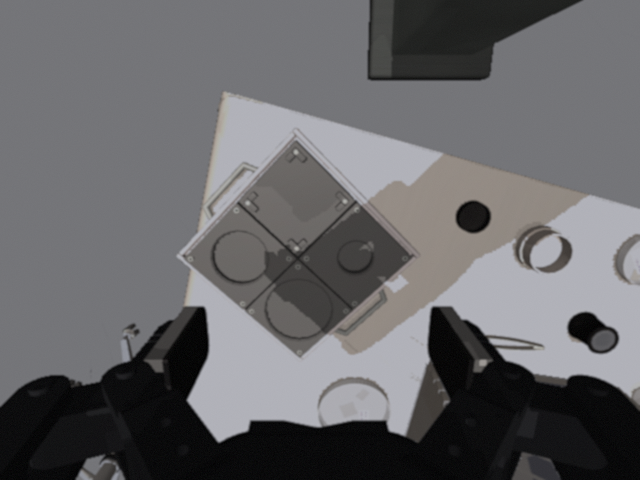

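Carrier confirmed: square nest (295,195), vial (355,255), dish (300,310), cassette (240,258). Next I fit the carrier pose and measure how far the fingertips stand back at each opening.

```bash
python3 - <<'E'
from h import *
W,p=world('w1'); X=W[...,0];Y=W[...,1];Z=W[...,2]
cm=(abs(X-.446)+abs(Y+.352)<.135)&(Z>.0185)&(Z<.024)
r=cv2.minAreaRect((W[cm][:,:2]*1000).astype(np.float32)); print('tops',r)
N=dict(dish=(.508,-.352,36,.016),cas=(.445,-.413,29,.013),vial=(.445,-.291,18,.010))
for n,(x,y,rr,f) in N.items():
    s=(np.hypot(X-x,Y-y)<.041)&(Z<.0215-(.0215-f)/2)&(Z>f-.004)
    s=cv2.morphologyEx(s.astype(np.uint8),cv2.MORPH_OPEN,np.ones((3,3)))>0
    q=W[s][:,:2]*1000; print(n,len(q),cv2.minEnclosingCircle(q.astype(np.float32)),np.median(Z[s]).round(4))
s=(np.hypot(X-.382,Y+.352)<.05)&(Z>.0242)&(Z<.029); print('posts',cv2.minAreaRect((W[s][:,:2]*1000).astype(np.float32)))
for g in [1,.75,.6,.3,0]:
    m.set_gripper(g); _,d,K=snap('wrist',f'g{int(g*100)}.png'); P=m.current_ee_pos()
    W,_=world(f'g{int(g*100)}'); T=(W-P)@m.current_tcp_rot()
    s=(abs(T[...,0])<.012)&(abs(T[...,1])<.06)&(T[...,2]>-.05)&(T[...,2]<.02)
    q=T[s]; print(g,m.current_grip_width(),len(q),np.nanpercentile(q[:,2],[98,99.5,100]).round(4),'inner y',np.nanpercentile(abs(q[q[:,2]>np.nanmax(q[:,2])-.015][:,1]),[1,99]).round(4))
m.set_gripper(1)
print(m.current_time())
E
```

```text
tops ((446.47259521484375, -351.096435546875), (170.5695343017578, 171.0338592529297), 45.27941131591797)
dish 2961 ((507.6624755859375, -350.63616943359375), 36.05792999267578) 0.0167
cas 2149 ((447.1036682128906, -412.4623107910156), 28.841032028198242) 0.0138
vial 799 ((446.3439025878906, -290.01116943359375), 17.935897827148438) 0.0108
posts ((385.26531982421875, -351.2864990234375), (74.74738311767578, 74.94572448730469), 45.01744842529297)
1 0.995265258024252 7156 [-0.0158 -0.0145 -0.0134] inner y [0.0418 0.0558]
0.75 0.7474645898818957 6724 [-0.0095 -0.0075 -0.0052] inner y [0.0311 0.045 ]
0.6 0.598866758306854 6493 [-0.0073 -0.005  -0.0027] inner y [0.0248 0.0388]
0.3 0.30138542692790565 6027 [-0.0054 -0.0026  0.0001] inner y [0.0121 0.0262]
0 0.003487119871960461 5097 [-0.0075 -0.0055 -0.0038] inner y [0.0001 0.0137]
9.6417
```

```bash
cat >> h.py <<'E'
def pick(x,y,z,a,pre,effort=25,up=.2):
    m.move_ptp([x,y,up],Rz(a)); m.set_gripper(pre); m.move_l([x,y,z+.05],max_speed=.25); m.move_l([x,y,z],max_speed=.08)
    print('pre force',np.round(m.current_force(),1)); m.set_gripper(0,effort)
    print('grip w mm',round(m.current_grip_width()*85,1),'F',np.round(m.current_grip_force(),1)); m.move_l([x,y,up],max_speed=.2)
    print('lifted w mm',round(m.current_grip_width()*85,1),'t',m.current_time())
def place(x,y,z,a,rel,up=.2,fn=None):
    m.move_ptp([x,y,up],Rz(a)); m.move_l([x,y,z+.02],max_speed=.2); m.move_l([x,y,z],max_speed=.03)
    print('placed w mm',round(m.current_grip_width()*85,1),'force',np.round(m.current_force(),1)); m.dwell(.2)
    m.set_gripper(rel); m.move_l([x,y,z+.03],max_speed=.08); m.move_l([x,y,up],max_speed=.25)
    if fn: snap('wrist',fn)
    print('t',m.current_time())
def via(a=0): m.move_ptp([.39,-.09,.22],Rz(a))
E
python3 - <<'E'
from h import *
W,p=world('w0')
s=(np.hypot(W[...,0]-.451,W[...,1]-.028)<.045)&(W[...,2]>.010)&(W[...,2]<.03)
c,r=cv2.minEnclosingCircle((W[s][:,:2]*1000).astype(np.float32)); print('dish',c,r)
assert 27<r<33
x,y=np.array(c)/1000
via(); pick(x,y,.002,0,.9)
via(); place(.5073,-.3509,.0185,0,.85,fn='a_dish.png')
E
```

```text
dish (450.95452880859375, 27.440282821655273) 30.39632225036621
pre force [0.1 0.8 0.8]
grip w mm 54.0 F 24.7
lifted w mm 53.8 t 14.4667
placed w mm 53.6 force [-2.9  2.4  9.2]
t 19.8083
```

View pics/a_dish.png

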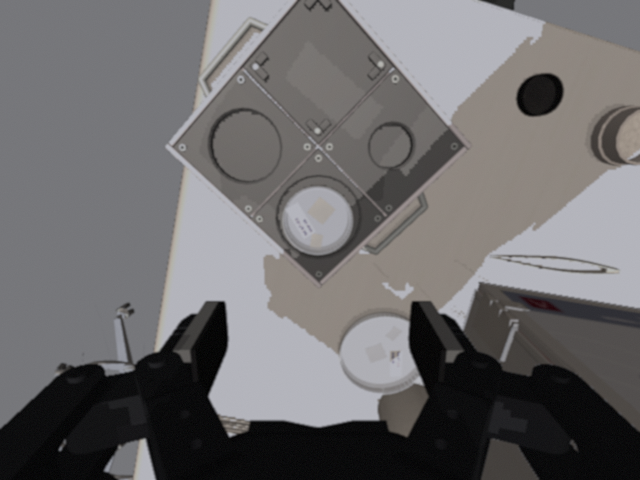

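```bash
cat >> h.py <<'E'
def circ(fn,x,y,rad,z0,z1):
    W,p=world(fn); s=(np.hypot(W[...,0]-x,W[...,1]-y)<rad)&(W[...,2]>z0)&(W[...,2]<z1)
    s=cv2.morphologyEx(s.astype(np.uint8),cv2.MORPH_OPEN,np.ones((3,3)))>0
    q=W[s]; c,r=cv2.minEnclosingCircle((q[:,:2]*1000).astype(np.float32))
    A=np.c_[q[:,:2]-q[:,:2].mean(0),np.ones(len(q))]; pl=np.linalg.lstsq(A,q[:,2],rcond=None)[0]
    print(fn,'c',np.round(c,1),'r',round(r,1),'ztop',np.median(q[:,2]).round(4),'tilt',pl[:2].round(3)); return np.array(c)/1000
E
python3 - <<'E'
from h import *
circ('a_dish',.507,-.351,.045,.0255,.04)
W,p=world('a_dish'); cm=(abs(W[...,0]-.446)+abs(W[...,1]+.352)<.135)&(W[...,2]>.0185)&(W[...,2]<.024)
print(cv2.minAreaRect((W[cm][:,:2]*1000).astype(np.float32)))
E
```

```text
a_dish c [ 507.  -351.7] r 30.1 ztop 0.0321 tilt [ 0.004 -0.003]
((445.9659423828125, -351.065185546875), (170.62579345703125, 170.4738311767578), 45.314659118652344)
```

The dish is seated: centre within 1 mm and level. The cassette is next.

```bash
python3 - <<'E'
from h import *
via(); pick(.5037,.1875,.0075,0,.9)
via(); place(.4467,-.4122,.0215,0,.75,fn='a_cas.png')
circ('a_cas',.4467,-.4122,.04,.030,.043)
via(); pick(.5402,.0905,.015,0,.6,effort=30)
via(); place(.4463,-.2904,.0258,0,.5,fn='a_vial.png')
circ('a_vial',.4463,-.2904,.03,.048,.065)
E
```

```text
pre force [-0.4  0.  -0.2]
grip w mm 46.8 F 25.1
lifted w mm 46.5 t 25.275
placed w mm 46.3 force [ 0.4 -0.5 -0.1]
t 31.2583
a_cas c [ 446.8 -413.2] r 24.7 ztop 0.0378 tilt [0.012 0.   ]
pre force [-0.  -0.5  0.7]
grip w mm 21.5 F 29.5
lifted w mm 21.3 t 36.625
placed w mm 21.3 force [ 0.1  0.5 -0.3]
t 41.9917
a_vial c [ 446. -291.] r 10.4 ztop 0.0586 tilt [0.164 0.017]
```

View pics/a_vial.png

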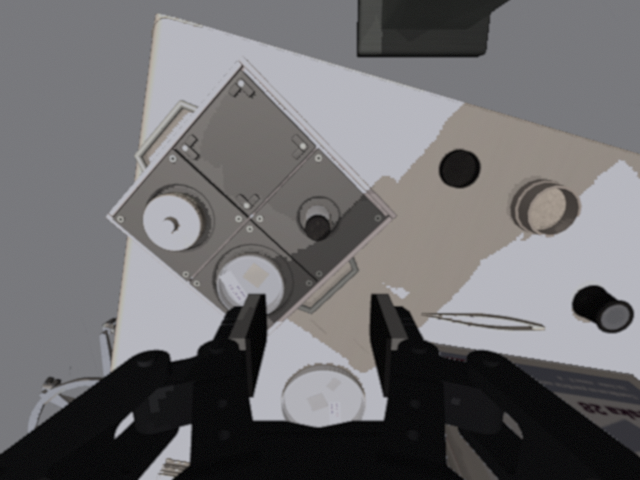

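```bash
python3 - <<'E'
from h import *
for P,a in [([.45,.2,.22],90),([.647,.1695,.2],90),([.647,.1695,-.001],90),([.39,-.09,.22],45),([.3857,-.3513,.2],45.3),([.3857,-.3513,.2],135.3),([.39,-.09,.22],135)]:
    q=m.inverse_kinematics(P,Rz(np.radians(a))); print(P,a,None if q is None else np.round(q,2))
A=np.pi/2; B=np.radians(45.3)
via(); m.move_ptp([.45,.2,.22],Rz(A)); m.move_l([.647,.1695,.2],max_speed=.25)
pick(.647,.1695,-.001,A,.78,effort=25)
snap('wrist','tray_up.png')
E
```

```text
[0.45, 0.2, 0.22] 90 [ 0.32  0.26  1.81 -0.    1.07 -2.82]
[0.647, 0.1695, 0.2] 90 None
[0.647, 0.1695, -0.001] 90 None
[0.39, -0.09, 0.22] 45 [-0.34  0.09  2.02 -0.    1.03 -2.7 ]
[0.3857, -0.3513, 0.2] 45.3 None
[0.3857, -0.3513, 0.2] 135.3 [-0.83  0.34  1.76 -0.    1.05  1.52]
[0.39, -0.09, 0.22] 135 [-0.34  0.09  2.02 -0.    1.03  2.01]Traceback (most recent call last):
  File "<stdin>", line 5, in <module>
bench.Unreachable: the arm cannot follow that straight line within its joint ranges
```

```bash
python3 - <<'E'
from h import *
A=np.radians(86)
m.move_ptp([.45,.2,.22],Rz(A)); m.move_l([.647,.1695,.2],max_speed=.25)
pick(.647,.1695,-.001,A,.78,effort=25)
snap('wrist','tray_up.png')
W,p=world('tray_up'); T=(W-m.current_ee_pos())@m.current_tcp_rot()
s=(abs(T[...,0])<.035)&(abs(T[...,1])<.024)&(abs(T[...,2])<.02); q=T[s]; print(len(q),cv2.minAreaRect((q[:,:2]*1000).astype(np.float32)),np.percentile(q[:,2],[5,50,95]).round(4))
E
```

```text
Traceback (most recent call last):
bench.Unreachable: the arm cannot follow that straight line within its joint ranges
```

```bash
python3 - <<'E'
from h import *
for d in (85,84,83,82,81,80):
    A=np.radians(d)
    q=[m.inverse_kinematics([.647,.1695,z],Rz(A)) for z in (.2,-.001)]
    if all(v is not None for v in q): break
print(d,np.round(q,2))
m.move_ptp([.45,.2,.22],Rz(A)); m.move_l([.647,.1695,.2],max_speed=.25)
pick(.647,.1695,-.001,A,.8,effort=25)
snap('wrist','tray_up.png')
W,p=world('tray_up'); T=(W-m.current_ee_pos())@m.current_tcp_rot()
s=(abs(T[...,0])<.035)&(abs(T[...,1])<.024)&(abs(T[...,2])<.02); q=T[s]; print(len(q),cv2.minAreaRect((q[:,:2]*1000).astype(np.float32)),np.percentile(q[:,2],[5,50,95]).round(4))
E
```

```text
84 [[ 0.19  0.6   1.34 -0.    1.2  -2.85]
 [ 0.19  0.84  1.44 -0.    0.85 -2.85]]
pre force [ 0.3 -0.4 -0.5]
grip w mm 50.8 F 24.4
lifted w mm 50.8 t 49.0417
13947 ((0.09916114807128906, 0.08658409118652344), (49.93247604370117, 52.084346771240234), 85.26718139648438) [-0.0098 -0.0088 -0.0068]
```

View pics/tray_up.png

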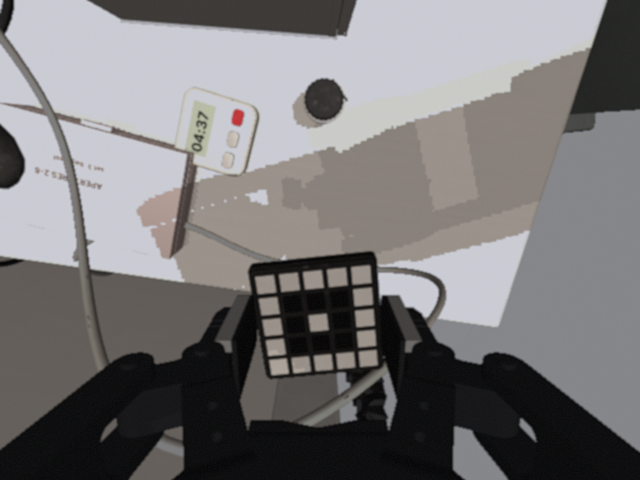

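```bash
python3 - <<'E'
from h import *
B=np.radians(-49.4)
m.move_l([.45,.2,.22],max_speed=.25); m.move_ptp([.45,.2,.22],Rz(B)); via(B)
place(.3857,-.3513,.0205,B,.74)
m.move_ptp([.36,-.33,.25],Rz(0)); snap('wrist','fin.png')
W,p=world('fin'); s=(np.hypot(W[...,0]-.3857,W[...,1]+.3513)<.038)&(W[...,2]>.0262)&(W[...,2]<.04)
s=cv2.morphologyEx(s.astype(np.uint8),cv2.MORPH_OPEN,np.ones((3,3)))>0
print(cv2.minAreaRect((W[s][:,:2]*1000).astype(np.float32)),np.percentile(W[s][:,2],[5,50,95]).round(4))
circ('fin',.507,-.351,.045,.0265,.04); circ('fin',.4467,-.4122,.04,.030,.042); circ('fin',.4463,-.2904,.03,.0565,.065)
E
```

```text
placed w mm 50.4 force [-2.8  1.7 10.3]
t 57.725
((385.4269104003906, -352.6448669433594), (50.31068420410156, 51.021217346191406), 45.78298568725586) [0.0283 0.0298 0.0311]
fin c [ 506.7 -351.1] r 30.6 ztop 0.0319 tilt [ 0.012 -0.003]
fin c [ 446.4 -413. ] r 24.7 ztop 0.0376 tilt [ 0.038 -0.018]
fin c [ 445.9 -291.2] r 10.2 ztop 0.0586 tilt [-0.  0.]
```

View pics/fin.png

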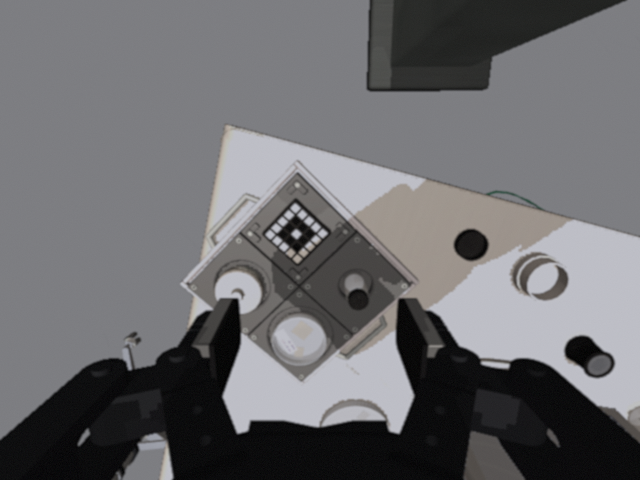

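The final picture shows all four parts in their blocks and level: tray (297,233), cassette (238,290), vial (356,292) and dish (300,338). Their centres are within 2 mm and the heights are right. The open cassette is still at (540,277) and the large dish at (352,415).

```bash
python3 -c "
from h import *
print(m.sign_off())"
```

```text
the job is handed in; nothing more can be done
None
```

The dish, cassette, vial and chip tray are each seated upright in their own blocks (centres within 2 mm by camera), the large dish and open cassette were not touched, and the job is handed in; the verdict itself was not shown to me.

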